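# Open the steam cleaner's pressure cap

### The arm

A 6-joint arm with a two-finger parallel gripper is mounted at the origin on the work surface. World frame = base frame: x ahead of the robot, y to its left, z up, the work surface at z = 0. Lengths are in mm, angles in rad, forces in N, time in s.
With the tool pointing down it reaches from about 425 to 1125 mm from the base axis. Payload 14.9 kg.
Tool frame: the origin (TCP) lies midway between the tips of the shut fingers; the grasp point (between the pads) lies behind it (tcp_to_grasp is the z of the grasp point in the tool frame, in mm); z points along the fingers, y is the line along which they close (so a half turn about z gives the same grasp; the last joint's range is limited). The gripper opens to 91 mm and grips with 3 to 60 N. Pads are 32 mm wide; open, the fingers measure 118 mm over their backs; the gripper's body (76 mm by 178 mm) begins 60 mm behind the grasp point.
Start: joints at [-1.193, 0.379, 1.734, -0, 1.028, -0.033], TCP at [279.537, -641.776, 213.932] pointing down, gripper open.
Joint ranges: [-2.77, 2.77], [-0.74, 2.19], [0, 2.66], [-1.06, 4.2], [0.31, 2.87], [-3.08, 3.08]. Speed limits (rad/s): [1.89, 1.89, 2.39, 3.14, 3.14, 3.14].

### API

Orientations are given as a 3x3 rotation matrix whose columns are the frame's x, y, z axes.
In Python, from station import * gives the robot as it stands.
- The arm moves only by the tool send_rows, never from a script. Its argument "commands" is a list of rows, each an object of numbers: "wx", "wy", "wz": the turn, a rotation vector about the tool's x, y, z in rad; "x", "y", "z": the shift along the tool's x, y, z in m; "jaw": the opening in per cent of the stroke, from 0 (shut) to 100 (fully open). A call has 1 to 5 rows; each row is the pose to reach, as a shift and turn from the pose commanded when the call began, along the tool's axes at that moment; what a row does not reach only later rows make up. A row lasts 1/8 s, in which the tool goes at most 62.5 mm and 10.7 degrees, less where a joint would pass 70% of its speed; a pose out of reach is approached as far as the arm can. A call with a gripper value outside its range is refused whole. The fingers move at their own pace and stop on an object; "squeeze" is the grip in N (left out, the last holds). Time passes only in rows, so rows that repeat a pose let the fingers close. It gives the time, the measured TCP pose, the force, the opening and the grip force at its end, in the units of the state.
- get_state(): the state, without advancing time (a new reading comes with each control period).
- capture(name): name is "side" or "top"; returns the picture (400x640x3 uint8, blue, green, red); there is no depth.
- get_calibration(name): a dict with "fov_y" (degrees; the focal length in pixels is half the picture's height over the tangent of half this angle, whatever the lens; pixels are square), "cx", "cy" (the principal point, pixels), "D" ([k1, k2, p1, p2, k3] as OpenCV has them; the pictures are not rectified), "position" and "orientation" of the camera in the world. Camera axes: x right, y down, z forward; pixel columns grow to the right and rows downward; lengths in mm; the calibration is good to about 2 mm. A picture is of the moment at which its call begins. get_calibration takes no time and is no camera call.
- finish_job(): hands the job in; it is judged then, once.
The state is a dict: "time": time; "joint_pos": joint angles; "dq": joint speeds; "tau": joint torques, N m; "tool_pos": TCP position; "ee_rot": TCP orientation; "ft_force": force on the tool from outside, world axes, zero at the start; "torque": the same for the moment, N m; "finger_gap": finger opening in mm; "gripper_force": force on a finger pad.
Only numpy, scipy, OpenCV 4.12 (cv2) and the standard library are available. Lean on these libraries where they do the work, as an engineer would, in place of code of your own. Each camera call takes 0.05 s, during which the arm holds its last target. There are 200 camera calls.

### The job

Open the filler cap of the bench steam cleaner: turn it anticlockwise until it comes up against its first stop, without pressing it down or straining the stop, and hold it against the stop for about two seconds to vent; then press it down no harder than it needs, turn it on past the stop until it comes free, and lift it off. Set the cap down gently, upright, flat in the drip tray and let go of it, leaving the casting and the jar where they are.

Things in the scene. Friction and masses are not known exactly. Their poses are not given: they have to be found in the camera images.
- steam_cleaner: Bench steam cleaner, fixed: a stainless box 250 mm (its x) by 220 mm (its y) by 165 mm high with brass fittings on top at the back, up to 40 mm high. Origin: centre of its underside; z up. The filler neck stands on its top, its axis 35 mm from the middle towards the front (-x of its frame).
- cap: Aluminium pressure cap on the neck: 69 mm across, skirt and deck 27.5 mm high, on it a black grip bar 56 long, 12 thick, its top 55.5 mm above the origin. Origin: centre of the skirt's lower edge; z up, x along the bar. 0.2 kg. Three lugs inside hook under the neck's rim; their angle to the bar is not known. On the neck it starts with its origin 14 mm above the machine's top.
- cap_grip (a point): Middle of the cap's grip bar, on the cap's axis, 43 mm above the cap's origin: 15.5 mm above the deck, 12.5 mm below the bar's top. Same axes as the cap. To loosen, the cap turns anticlockwise seen from above: 9 to 47 degrees to the first stop, against at most 0.25 N m of friction; where it comes can only be felt. Then, pressed down, about 41 degrees on to the end stop.
- stop_teeth: First stop: three steel teeth 4 mm deep under the neck's rim, hidden by the cap, fixed to the neck. Origin on the neck's axis at the machine's top face (165 mm up), z up. The lugs meet them 25 mm from the axis. The stop is rigid, so it must be met slowly: it is strained above 50 N (1.2 N m of turning); 0.3 to 0.7 N m shows that it is reached.
- neck: Filler neck under the cap, rim 54 mm across, 30 mm high. Origin on its axis at the machine's top face. A spring in the cap holds it up with 10 N; pressed more than 4 mm (15 N) the lugs pass under the teeth, at 6.5 mm (17 N) the cap grounds on the rim. At the end stop the lugs stand in the rim's notches: when let up the cap rises 6 mm and lifts straight off; it is clear after 25 mm.
- tray: Drip tray, fixed: shallow open aluminium tray 150 mm (its x) by 180 mm (its y), 14 mm high, walls and floor 3 mm. Origin: centre of its underside; z up. The cap stands in it on its spring valve, which sticks out 2 mm below the skirt: its origin is then 5 mm above the tray's. On hard ground force builds up at once when the 2 mm are used up.
- casting: Polished brass casting, 81 mm across the foot, 94 mm high, standing loose on the bench between machine and tray. Origin: centre of its foot. To be left alone.
- polish_jar: Closed amber jar of polish, 64 mm across, 75 mm high, standing loose on the bench between machine and tray. Origin: centre of its underside. To be left alone.
Things that resemble listed ones, but are neither listed nor needed, are in the scene too. Leave any blue or purple look-alike of the cap alone.

How it is judged (in metres and radians):
On the way, in this order (a step that is already met when the one before it is completed fails the run):
1. the cap, not pressed down, is held against its first stop to vent (contact force between cap and stop_teeth above 1.5 N and z of cap in the frame of stop_teeth above 0.0115 m), for 1.5 s.
2. the cap is lifted clear of the filler neck (z of cap in the frame of stop_teeth above 0.045 m), for 0.2 s.
At the end, for the whole second after the job is handed in: the cap stands upright (within 0.08 rad), flat on the drip tray's floor (its lower edge less than 5 mm above it, within 70 mm of the tray's centre) and at rest (below 0.02 m/s) (horizontal distance between cap and tray below 0.07 m and z of cap in the frame of tray below 0.008 m and angle between cap's own z axis and vertical below 0.08 rad and linear speed of cap below 0.02 m/s); the robot touches nothing.
It fails at once if the cap is forced against the teeth of its first stop (contact force between cap and stop_teeth above 50 N).
It fails at once if the cap is pressed too hard on the filler neck (contact force between cap and neck above 50 N).
It fails at once if the cap is dropped or slammed into the tray (contact force between cap and tray above 60 N).
It fails at once if the casting is disturbed (distance of casting from where it was at the start of the episode above 0.02 m).
It fails at once if the jar is disturbed (distance of polish_jar from where it was at the start of the episode above 0.02 m).
It also fails if it takes over 72 s, if anything falls off the work surface, if the arm or the gripper's body presses on something with over 40 N, if the wrist force passes 120 N, or if a joint passes its speed limit or range.

## Working session

There is one attempt and no reset: what is moved stays moved. The work goes in short steps, Python scripts to look and compute and a tool call to move; the robot and the scene stay as the last step left them, time stands still between calls to the robot, and variables do not carry over. Pictures are saved under pics/ and viewed, at most 10 in all, crops included, and the job is handed in when it is done.

Besides the shell and the picture viewer there is one more tool, called after "Request:" as name(argument=value, ...) on one line, values as JSON. send_rows: Moves the arm, as the interface text tells. Its arguments: {"type":"object","properties":{"commands":{"type":"array","items":{"type":"object","properties":{"wx":{"type":"number"},"wy":{"type":"number"},"wz":{"type":"number"},"x":{"type":"number"},"y":{"type":"number"},"z":{"type":"number"},"jaw":{"type":"number"}}}},"squeeze":{"type":"number"}},"required":["commands"]}

```bash
mkdir -p pics; ls; python3 - <<'E'
from station import *
import cv2
for n in("side","top"):
    cv2.imwrite(f"pics/{n}0.png",capture(n)); print(n,get_calibration(n))
print(get_state())
E
```

```text
pics
side {'fov_y': 44.613597053063685, 'cx': 325.5872572310538, 'cy': 195.19071729700565, 'D': array([0.01994435, 0.        , 0.        , 0.        , 0.        ]), 'position': array([193.62352335, 819.83489027, 914.87664697]), 'orientation': array([[-0.92100423, -0.2781924 ,  0.27269067],
       [-0.38949286,  0.64536152, -0.65711782],
       [ 0.00682112, -0.71141936, -0.70273464]])}
top {'fov_y': 44.849478807433314, 'cx': 316.4171023472215, 'cy': 208.18627819114846, 'D': array([0.03003855, 0.        , 0.        , 0.        , 0.        ]), 'position': array([ 419.59036822,   69.69498322, 1226.62052618]), 'orientation': array([[ 0.01224791, -0.99678525,  0.07917796],
       [-0.99985838, -0.01129467,  0.01247586],
       [-0.01154147, -0.07931955, -0.99678243]])}
{'time': 0.1, 'joint_pos': array([-1.19329387e+00,  3.79373642e-01,  1.73471651e+00, -1.86927577e-05,
        1.02850345e+00, -3.33054549e-02]), 'dq': array([ 0.00141825, -0.0014195 , -0.00265726,  0.00068391,  0.00034471,
        0.0013021 ]), 'tau': array([ 1.00926049e-03, -7.65038538e+01, -4.35295987e+01,  6.52833330e-02,
        3.97607731e-02, -1.05450607e-05]), 'tool_pos': array([ 279.40121061, -641.43351344,  213.34450149]), 'ee_rot': array([[ 9.16794630e-01,  3.99358811e-01, -3.83835883e-04],
       [ 3.99358995e-01, -9.16794164e-01,  9.24575359e-04],
       [ 1.73388184e-05, -1.00093404e-03, -9.99999499e-01]]), 'ft_force': array([ 0.33502503,  0.68051287, -0.1611246 ]), 'torque': array([0.03483025, 0.00921109, 0.01285075]), 'gripper_force': 0.0, 'finger_gap': 91.18009044790355}
```

View pics/side0.png

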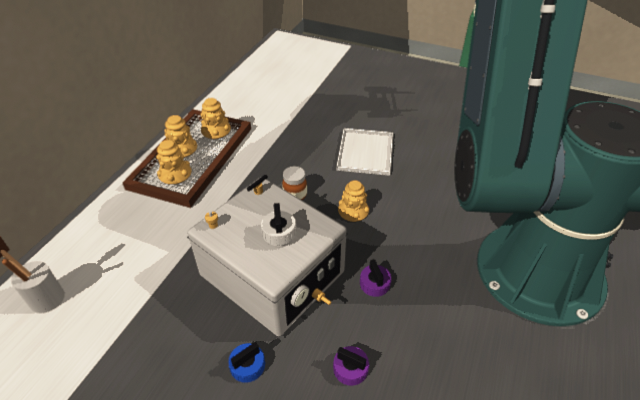

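View pics/top0.png

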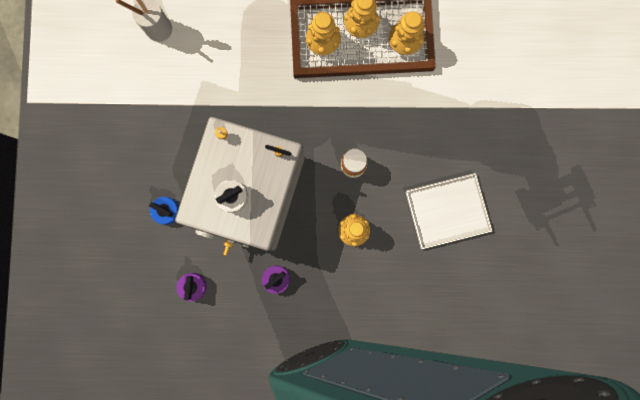

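Candidates for the cap:
- Aluminium cap with black bar on the machine: top (230,195), side (278,225).
- Blue look-alike: top (163,210).
- Purple look-alikes: top (191,287) and (275,280).

I choose the aluminium one. The tray is at top (450,211), the casting at (354,230) and the jar at (354,162). Next is a close crop and a measurement.

```bash
cat > h.py <<'E'
import cv2,numpy as np
from station import *
def cam(n):
    c=get_calibration(n); f=200/np.tan(np.radians(c['fov_y'])/2)
    return np.array([[f,0,c['cx']],[0,f,c['cy']],[0,0,1]]),np.array(c['D']),np.array(c['position']),np.array(c['orientation'])
def ray(n,p):
    K,D,P,R=cam(n); u=cv2.undistortPoints(np.array(p,float).reshape(-1,1,2),K,D).reshape(-1,2)
    return P,(R@np.c_[u,np.ones(len(u))].T).T
def onz(n,p,z):
    P,d=ray(n,p); return P+d*((z-P[2])/d[:,2])[:,None]
def proj(n,X):
    K,D,P,R=cam(n); return cv2.projectPoints(np.array(X,float).reshape(-1,3),cv2.Rodrigues(R.T)[0],-R.T@P,K,D)[0].reshape(-1,2)
def tri(p1,p2):
    (P,a),(Q,b)=ray('top',p1),ray('side',p2); a,b=a[0],b[0]
    s=np.linalg.lstsq(np.c_[a,-b],Q-P,rcond=None)[0]; x,y=P+s[0]*a,Q+s[1]*b
    return (x+y)/2,np.linalg.norm(x-y)
E
python3 - <<'E'
from h import *
t=cv2.imread('pics/top0.png');s=cv2.imread('pics/side0.png')
a=cv2.resize(t[165:225,195:265],None,fx=5.5,fy=5.5,interpolation=cv2.INTER_CUBIC)
b=cv2.resize(s[195:255,243:313],None,fx=5.5,fy=5.5,interpolation=cv2.INTER_CUBIC)
cv2.imwrite('pics/crop.png',np.hstack([a,b]))
# black bar
for n,im,(x0,x1,y0,y1),z in(('top',t,(212,250,178,212),220.5),('side',s,(262,300,200,245),210)):
    m=np.zeros(im.shape[:2],np.uint8); m[y0:y1,x0:x1]=(im[y0:y1,x0:x1].max(2)<60)*255
    c=max(cv2.findContours(m,0,2)[0],key=cv2.contourArea); r=cv2.minAreaRect(c); print(n,r,cv2.contourArea(c))
    bx=onz(n,cv2.boxPoints(r),z); print(bx.round(1))
# tray
g=cv2.cvtColor(t,6); m=np.zeros_like(g); m[160:260,395:505]=(g[160:260,395:505]>130)*255
c=max(cv2.findContours(m,0,2)[0],key=cv2.contourArea); r=cv2.minAreaRect(c); bx=onz('top',cv2.boxPoints(r),14); print('tray',bx.round(1),bx.mean(0))
# machine top
m=np.zeros_like(g); m[110:255,170:310]=(g[110:255,170:310]>105)*255
m=cv2.morphologyEx(m,cv2.MORPH_CLOSE,np.ones((9,9))); m=cv2.morphologyEx(m,cv2.MORPH_OPEN,np.ones((15,15)))
c=max(cv2.findContours(m,0,2)[0],key=cv2.contourArea); r=cv2.minAreaRect(c); bx=onz('top',cv2.boxPoints(r),165); print('mach',bx.round(1),bx.mean(0),np.linalg.norm(np.diff(bx,axis=0),axis=1))
h=cv2.cvtColor(t,40)
for k,(x0,x1,y0,y1) in {'cast':(330,380,205,255),'jar':(335,375,145,180)}.items():
    q=h[y0:y1,x0:x1]; m=((q[...,1]>120)&(q[...,2]>90)).astype(np.uint8) if k=='cast' else (q[...,2]>120).astype(np.uint8)
    c=max(cv2.findContours(m,0,2)[0],key=cv2.contourArea); (u,v),rr=cv2.minEnclosingCircle(c); print(k,u+x0,v+y0,rr,onz('top',[(u+x0,v+y0)],50).round())
E
```

```text
top ((229.87930297851562, 195.55172729492188), (13.453369140625, 25.16278076171875), 48.366458892822266) 200.0
[[516.6 292.2 220.5]
 [552.2 253.8 220.5]
 [531.3 234.6 220.5]
 [495.8 273.  220.5]]
side ((276.1756286621094, 218.1232452392578), (27.41068458557129, 15.328693389892578), 64.79888153076172) 205.5
[[565.9 246.  210. ]
 [548.8 218.7 210. ]
 [497.7 269.7 210. ]
 [514.7 295.  210. ]]
tray [[ 563.2 -135.8   14. ]
 [ 611.5 -315.9   14. ]
 [ 464.  -350.9   14. ]
 [ 416.  -172.7   14. ]] [ 513.67425259 -243.82497815   14.        ]
mach [[459.3 398.7 165. ]
 [712.4 327.8 165. ]
 [647.8 117.9 165. ]
 [397.1 192.1 165. ]] [554.14788336 259.11283077 165.        ] [262.82015184 219.64003105 261.43974624]
cast 353.85754203796387 229.7346363067627 16.380739212036133 [[462.  -7.  50.]]
jar 353.5 162.1428565979004 14.569602012634277 [[627.  -5.  50.]]
```

View pics/crop.png

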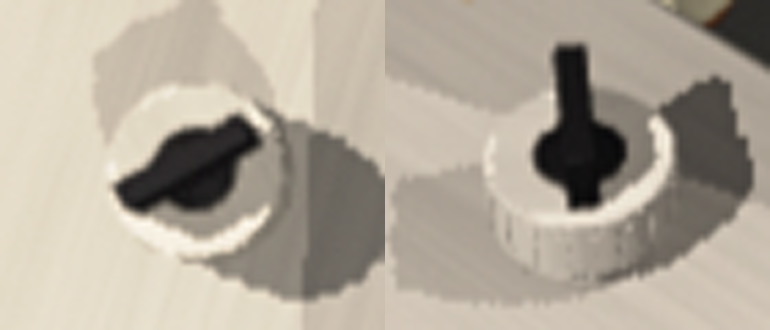

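```bash
cat >> h.py <<'E'
from scipy.spatial.transform import Rotation as Ro
def go(x,y,z,yaw,s=None):
    "shift (m) and rotvec in tool axes to TCP x,y,z with tool x at yaw, pointing down"
    s=s or get_state(); R=s['ee_rot']; c,n=np.cos(yaw),np.sin(yaw)
    T=np.array([[c,n,0],[n,-c,0],[0,0,-1.]])
    return (R.T@(np.array([x,y,z])-s['tool_pos'])/1000).round(4), Ro.from_matrix(R.T@T).as_rotvec().round(4)
E
python3 - <<'E'
import station; print([k for k in dir(station) if not k.startswith('_')]); 
try: print(station.tcp_to_grasp)
except Exception as e: print(e)
from h import *
t=onz('top',[(216.8,200.1),(241.7,189)],220.5); s=onz('side',[(276.6,203.7),(279,232.3)],220.5)
for q in(t,s): d=q[1]-q[0]; print(q.round(1),q.mean(0).round(1),np.linalg.norm(d),np.arctan2(d[1],d[0]))
print(proj('top',[(524,264,206)]),proj('side',[(524,264,206)]))
yaw=np.arctan2(*(lambda d:(d[1],d[0]))(t[1]-t[0]))
print(go(350,-600,330,0.41), go(520,-240,330,yaw), go(524,264,330,yaw),go(524,264,330,yaw+np.pi))
E
```

```text
['Unreachable', 'capture', 'finish_job', 'get_calibration', 'get_state', 'tcp_to_grasp']
-18.8
[[514.1 290.5 220.5]
 [538.  239.  220.5]] [526.  264.8 220.5] 56.710770370640574 -1.1357241885064695
[[543.2 231.3 220.5]
 [504.8 296.6 220.5]] [524.  264.  220.5] 75.75315768620403 2.10173082815074
[[230.90375192 196.24142975]] [[278.22224909 222.64526107]]
(array([ 0.0813, -0.0099, -0.1166]), array([-0.001 , -0.    ,  0.0008])) (array([ 0.3809, -0.2721, -0.1164]), array([-8.0000e-04,  8.0000e-04,  1.5465e+00])) (array([ 0.5858, -0.7325, -0.1159]), array([-8.0000e-04,  8.0000e-04,  1.5465e+00])) (array([ 0.5858, -0.7325, -0.1159]), array([-8.0000e-04, -8.0000e-04, -1.5951e+00]))
```

Crop: the left half (top view) shows a pale fluted cap with its black bar from image (216.8,200.1) to (241.7,189.0). The side half shows the same cap, so the choice is confirmed. Moving towards it.

Request:
send_rows(commands=[{"x": 0.048,"y": -0.034,"z": -0.02,"wz": -0.09},{"x": 0.095,"y": -0.068,"z": -0.04,"wz": -0.18},{"x": 0.143,"y": -0.102,"z": -0.06,"wz": -0.27},{"x": 0.19,"y": -0.136,"z": -0.08,"wz": -0.36},{"x": 0.238,"y": -0.17,"z": -0.1,"wz": -0.45}])

```text
invalid input
```

```bash
python3 - <<'E'
from h import *
s=get_state(); print(s['time'],s['tool_pos'].round(1),s['ft_force'].round(2),s['torque'].round(3),s['joint_pos'].round(3))
print(go(525,262,330,2.006)); print(onz('side',[(276.6,203.7)],234.5))
E
```

```text
0.1 [ 279.4 -641.4  213.3] [ 0.34  0.68 -0.16] [0.035 0.009 0.013] [-1.193  0.379  1.735 -0.     1.029 -0.033]
(array([ 0.586 , -0.7303, -0.1159]), array([-8.0000e-04, -8.0000e-04, -1.5952e+00]))
[[536.14061851 243.16569857 234.5       ]]
```

Request:
send_rows(commands=[{"x": 0.048,"y": -0.034,"z": -0.02,"wx": 0,"wy": 0,"wz": -0.09,"jaw": 100},{"x": 0.095,"y": -0.068,"z": -0.04,"wx": 0,"wy": 0,"wz": -0.18,"jaw": 100},{"x": 0.143,"y": -0.102,"z": -0.06,"wx": 0,"wy": 0,"wz": -0.27,"jaw": 100},{"x": 0.19,"y": -0.136,"z": -0.08,"wx": 0,"wy": 0,"wz": -0.36,"jaw": 100},{"x": 0.238,"y": -0.17,"z": -0.1,"wx": 0,"wy": 0,"wz": -0.45,"jaw": 100}], squeeze=22)

```text
time: 0.72
tool_pos: [430.3, -389.1, 314.4]
ee_rot: [[0.65, 0.76, -0.0], [0.76, -0.65, 0.0], [0.0, -0.0, -1.0]]
ft_force: [1.1, -0.5, 1.3]
finger_gap: 91.3
gripper_force: 0.0
```

```bash
python3 - <<'E'
from h import *
s=get_state(); print(s['time'],s['tool_pos'].round(1),s['ft_force'].round(2),s['torque'].round(3),s['joint_pos'].round(3))
print(go(525,262,330,2.006))
E
```

```text
0.725 [ 430.3 -389.1  314.4] [ 1.11 -0.46  1.33] [-0.02  -0.102  0.002] [-0.775  0.082  1.908  0.     1.151 -0.068]
(array([ 0.5564, -0.3511, -0.0155]), array([-2.0000e-04, -1.0000e-04, -1.1425e+00]))
```

Request:
send_rows(commands=[{"x": 0.05,"y": -0.032,"z": -0.005,"wx": 0,"wy": 0,"wz": -0.11,"jaw": 100},{"x": 0.1,"y": -0.063,"z": -0.01,"wx": 0,"wy": 0,"wz": -0.22,"jaw": 100},{"x": 0.15,"y": -0.095,"z": -0.0155,"wx": 0,"wy": 0,"wz": -0.33,"jaw": 100},{"x": 0.2,"y": -0.126,"z": -0.0155,"wx": 0,"wy": 0,"wz": -0.44,"jaw": 100},{"x": 0.25,"y": -0.158,"z": -0.0155,"wx": 0,"wy": 0,"wz": -0.55,"jaw": 100}])

```text
time: 1.35
tool_pos: [472.8, -96.4, 329.5]
ee_rot: [[0.156, 0.988, 0.0], [0.988, -0.156, -0.0], [0.0, 0.0, -1.0]]
ft_force: [1.3, -0.1, 0.6]
finger_gap: 91.1
gripper_force: 0.0
```

```bash
python3 - <<'E'
from h import *
print(go(525,262,300,2.006))
E
```

```text
(array([ 0.3622, -0.0044,  0.0295]), array([ 3.000e-04,  1.000e-04, -5.918e-01]))
```

Request:
send_rows(commands=[{"x": 0.06,"y": -0.001,"z": 0,"wx": 0,"wy": 0,"wz": -0.12,"jaw": 100},{"x": 0.12,"y": -0.002,"z": 0,"wx": 0,"wy": 0,"wz": -0.24,"jaw": 100},{"x": 0.18,"y": -0.003,"z": 0,"wx": 0,"wy": 0,"wz": -0.36,"jaw": 100},{"x": 0.24,"y": -0.004,"z": 0,"wx": 0,"wy": 0,"wz": -0.48,"jaw": 100},{"x": 0.3,"y": -0.0044,"z": 0.01,"wx": 0,"wy": 0,"wz": -0.592,"jaw": 100}])

```text
time: 1.98
tool_pos: [516.6, 200.8, 319.9]
ee_rot: [[-0.422, 0.906, 0.001], [0.906, 0.422, 0.0], [-0.0, 0.001, -1.0]]
ft_force: [2.0, -0.7, 0.1]
finger_gap: 91.0
gripper_force: 0.0
```

```bash
python3 - <<'E'
from h import *
print(go(525,262,260,2.006))
E
```

```text
(array([0.052 , 0.0334, 0.0599]), array([0.0013, 0.0002, 0.0009]))
```

Request:
send_rows(commands=[{"x": 0.03,"y": 0.02,"z": 0.02,"wx": 0,"wy": 0,"wz": 0,"jaw": 100},{"x": 0.052,"y": 0.0334,"z": 0.04,"wx": 0,"wy": 0,"wz": 0,"jaw": 100},{"x": 0.052,"y": 0.0334,"z": 0.06,"wx": 0,"wy": 0,"wz": 0,"jaw": 100},{"x": 0.052,"y": 0.0334,"z": 0.06,"wx": 0,"wy": 0,"wz": 0,"jaw": 100}])

```text
time: 2.48
tool_pos: [524.0, 258.9, 257.7]
ee_rot: [[-0.419, 0.908, -0.003], [0.908, 0.419, -0.001], [-0.0, -0.003, -1.0]]
ft_force: [-0.3, -0.0, 0.5]
finger_gap: 90.6
gripper_force: 0.0
```

```bash
python3 - <<'E'
from h import *
s=get_state(); print(s['time'],s['tool_pos'].round(1),s['ft_force'].round(2),s['torque'].round(3),s['joint_pos'].round(3))
print(go(525,262,210,2.006))
a=capture('side');b=capture('top')
p=lambda i,x,y:cv2.resize(i[y:y+120,x:x+80],None,fx=5,fy=5,interpolation=cv2.INTER_CUBIC)
cv2.imwrite('pics/near.png',np.hstack([p(a,238,140),p(b,190,140)]))
E
```

```text
2.475 [524.  258.9 257.7] [-0.33 -0.03  0.54] [ 0.037 -0.146 -0.013] [ 0.419  0.149  1.943 -0.     1.053 -0.013]
(array([0.0024, 0.0024, 0.0477]), array([-0.0032,  0.0001, -0.0032]))
```

View pics/near.png

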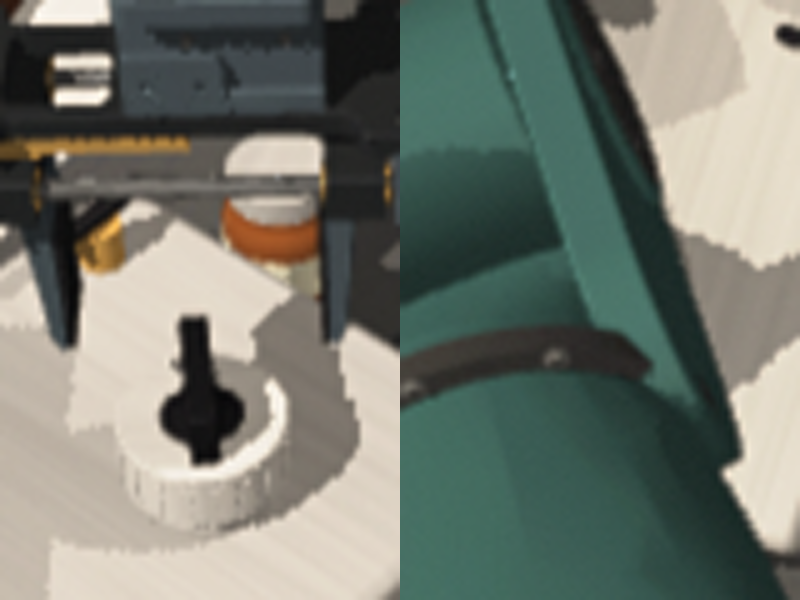

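The near picture shows the open fingers at (70,340) and (332,335), straddling the bar at (195,390) roughly centrally. The top view is blocked by the arm. Lowering now.

Request:
send_rows(commands=[{"x": 0.0024,"y": 0.0024,"z": 0.012,"wx": 0,"wy": 0,"wz": 0,"jaw": 70},{"x": 0.0024,"y": 0.0024,"z": 0.024,"wx": 0,"wy": 0,"wz": 0,"jaw": 50},{"x": 0.0024,"y": 0.0024,"z": 0.036,"wx": 0,"wy": 0,"wz": 0,"jaw": 50},{"x": 0.0024,"y": 0.0024,"z": 0.042,"wx": 0,"wy": 0,"wz": 0,"jaw": 50},{"x": 0.0024,"y": 0.0024,"z": 0.042,"wx": 0,"wy": 0,"wz": 0,"jaw": 50}])

```text
time: 3.2
tool_pos: [525.9, 262.8, 216.9]
ee_rot: [[-0.419, 0.908, -0.001], [0.908, 0.419, -0.0], [0.0, -0.001, -1.0]]
ft_force: [-0.3, 0.6, -0.1]
finger_gap: 46.3
gripper_force: 0.0
```

```bash
python3 - <<'E'
from h import *
s=get_state(); print(s['time'],s['tool_pos'].round(1),s['ft_force'].round(2),s['torque'].round(3),s['finger_gap'])
print(go(525,262,211,2.006))
a=capture('side')
m=np.zeros(a.shape[:2],np.uint8)
cv2.imwrite('pics/near2.png',cv2.resize(a[140:260,238:338],None,fx=5,fy=5,interpolation=cv2.INTER_CUBIC))
E
```

```text
3.2 [525.9 262.8 216.9] [-0.28  0.63 -0.14] [-0.012 -0.094 -0.003] 46.34910193557097
(array([-0.0004, -0.0012,  0.0059]), array([-0.0009, -0.    , -0.0032]))
```

View pics/near2.png

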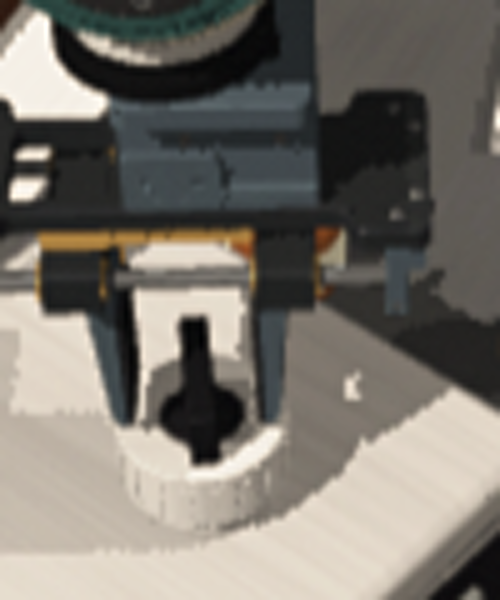

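The fingertips at (122,420) and (268,420) are centred on the bar at (195,390). Lowering 5 mm and closing gently.

Request:
send_rows(commands=[{"x": 0,"y": -0.0008,"z": 0.004,"wx": 0,"wy": 0,"wz": 0,"jaw": 40},{"x": 0,"y": -0.0008,"z": 0.004,"wx": 0,"wy": 0,"wz": 0,"jaw": 25},{"x": 0,"y": -0.0008,"z": 0.004,"wx": 0,"wy": 0,"wz": 0,"jaw": 10},{"x": 0,"y": -0.0008,"z": 0.004,"wx": 0,"wy": 0,"wz": 0,"jaw": 0},{"x": 0,"y": -0.0008,"z": 0.004,"wx": 0,"wy": 0,"wz": 0,"jaw": 0}], squeeze=22)

```text
time: 3.88
tool_pos: [525.6, 262.7, 213.6]
ee_rot: [[-0.419, 0.908, 0.0], [0.908, 0.419, 0.0], [-0.0, 0.0, -1.0]]
ft_force: [1.3, 0.2, 0.3]
finger_gap: 11.8
gripper_force: 22.0
```

Request:
send_rows(commands=[{"x": 0,"y": 0,"z": 0,"wx": 0,"wy": 0,"wz": 0,"jaw": 0},{"x": 0,"y": 0,"z": 0,"wx": 0,"wy": 0,"wz": 0,"jaw": 0}])

```text
time: 4.12
tool_pos: [525.6, 262.7, 213.6]
ee_rot: [[-0.419, 0.908, 0.0], [0.908, 0.419, 0.0], [-0.0, 0.0, -1.0]]
ft_force: [-0.5, -0.9, 2.2]
finger_gap: 12.0
gripper_force: 22.0
```

```bash
cat > st.py <<'E'
from h import *
s=get_state(); R=s['ee_rot']; print(round(s['time'],2),s['tool_pos'].round(1),'F',s['ft_force'].round(1),'Fz tool',(R.T@s['ft_force']).round(1),'M',s['torque'].round(3),'gap',round(s['finger_gap'],1),'grip',round(s['gripper_force'],1),'yaw',round(np.degrees(np.arctan2(R[1,0],R[0,0])),2),'q6',s['joint_pos'][5].round(2))
E
python3 st.py
```

```text
4.12 [525.6 262.7 213.6] F [-0.5 -0.9  2.2] Fz tool [-0.6 -0.9 -2.2] M [-0.074 -0.156 -0.073] gap 12.0 grip 22.0 yaw 114.75 q6 -0.01
```

Bar gripped: gap 12 mm and almost no side force. Turning anticlockwise in small steps.

Request:
send_rows(commands=[{"x": 0,"y": 0,"z": 0,"wx": 0,"wy": 0,"wz": -0.02,"jaw": 0},{"x": 0,"y": 0,"z": 0,"wx": 0,"wy": 0,"wz": -0.04,"jaw": 0},{"x": 0,"y": 0,"z": 0,"wx": 0,"wy": 0,"wz": -0.06,"jaw": 0},{"x": 0,"y": 0,"z": 0,"wx": 0,"wy": 0,"wz": -0.08,"jaw": 0},{"x": 0,"y": 0,"z": 0,"wx": 0,"wy": 0,"wz": -0.1,"jaw": 0}])

```text
time: 4.75
tool_pos: [525.6, 262.7, 213.6]
ee_rot: [[-0.508, 0.861, 0.0], [0.861, 0.508, 0.0], [-0.0, 0.0, -1.0]]
ft_force: [1.1, 0.2, 3.1]
finger_gap: 11.9
gripper_force: 22.0
```

```bash
python3 st.py
```

```text
4.75 [525.6 262.7 213.6] F [1.1 0.2 3.1] Fz tool [-0.4  1.  -3.1] M [ 0.131 -0.346 -0.123] gap 11.9 grip 22.0 yaw 120.56 q6 -0.11
```

Request:
send_rows(commands=[{"x": 0,"y": 0,"z": 0,"wx": 0,"wy": 0,"wz": -0.015,"jaw": 0},{"x": 0,"y": 0,"z": 0,"wx": 0,"wy": 0,"wz": -0.03,"jaw": 0},{"x": 0,"y": 0,"z": 0,"wx": 0,"wy": 0,"wz": -0.045,"jaw": 0},{"x": 0,"y": 0,"z": 0,"wx": 0,"wy": 0,"wz": -0.06,"jaw": 0},{"x": 0,"y": 0,"z": 0,"wx": 0,"wy": 0,"wz": -0.075,"jaw": 0}])

```text
time: 5.38
tool_pos: [525.5, 262.7, 213.5]
ee_rot: [[-0.571, 0.821, 0.0], [0.821, 0.571, 0.0], [-0.0, 0.0, -1.0]]
ft_force: [1.3, 0.6, 4.5]
finger_gap: 11.9
gripper_force: 22.0
```

```bash
python3 st.py
```

```text
5.38 [525.5 262.7 213.5] F [1.3 0.6 4.5] Fz tool [-0.3  1.4 -4.5] M [ 0.178 -0.364 -0.051] gap 11.9 grip 22.0 yaw 124.84 q6 -0.18
```

Request:
send_rows(commands=[{"x": 0,"y": 0,"z": -0.0003,"wx": 0,"wy": 0,"wz": -0.015,"jaw": 0},{"x": 0,"y": 0,"z": -0.0003,"wx": 0,"wy": 0,"wz": -0.03,"jaw": 0},{"x": 0,"y": 0,"z": -0.0003,"wx": 0,"wy": 0,"wz": -0.045,"jaw": 0},{"x": 0,"y": 0,"z": -0.0003,"wx": 0,"wy": 0,"wz": -0.06,"jaw": 0},{"x": 0,"y": 0,"z": -0.0003,"wx": 0,"wy": 0,"wz": -0.075,"jaw": 0}])

```text
time: 6.0
tool_pos: [525.3, 262.6, 213.6]
ee_rot: [[-0.631, 0.776, -0.0], [0.776, 0.631, -0.0], [0.0, -0.0, -1.0]]
ft_force: [1.3, 1.4, 0.1]
finger_gap: 11.8
gripper_force: 22.0
```

```bash
python3 st.py
```

```text
6.0 [525.3 262.6 213.6] F [1.3 1.4 0.1] Fz tool [ 0.2  1.9 -0.1] M [ 0.325 -0.605 -0.159] gap 11.8 grip 22.0 yaw 129.13 q6 -0.26
```

Request:
send_rows(commands=[{"x": 0,"y": 0,"z": 0,"wx": 0,"wy": 0,"wz": -0.015,"jaw": 0},{"x": 0,"y": 0,"z": 0,"wx": 0,"wy": 0,"wz": -0.03,"jaw": 0},{"x": 0,"y": 0,"z": 0,"wx": 0,"wy": 0,"wz": -0.045,"jaw": 0},{"x": 0,"y": 0,"z": 0,"wx": 0,"wy": 0,"wz": -0.06,"jaw": 0},{"x": 0,"y": 0,"z": 0,"wx": 0,"wy": 0,"wz": -0.075,"jaw": 0}])

```text
time: 6.62
tool_pos: [525.3, 262.6, 213.6]
ee_rot: [[-0.687, 0.726, -0.0], [0.726, 0.687, -0.0], [0.0, -0.0, -1.0]]
ft_force: [1.2, 1.2, -1.1]
finger_gap: 11.5
gripper_force: 22.0
```

```bash
python3 st.py
```

```text
6.62 [525.3 262.6 213.6] F [ 1.2  1.2 -1.1] Fz tool [0.1 1.7 1.1] M [ 0.142 -0.392 -0.183] gap 11.5 grip 22.0 yaw 133.43 q6 -0.33
```

Request:
send_rows(commands=[{"x": 0,"y": 0,"z": 0,"wx": 0,"wy": 0,"wz": -0.015,"jaw": 0},{"x": 0,"y": 0,"z": 0,"wx": 0,"wy": 0,"wz": -0.03,"jaw": 0},{"x": 0,"y": 0,"z": 0,"wx": 0,"wy": 0,"wz": -0.045,"jaw": 0},{"x": 0,"y": 0,"z": 0,"wx": 0,"wy": 0,"wz": -0.06,"jaw": 0},{"x": 0,"y": 0,"z": 0,"wx": 0,"wy": 0,"wz": -0.075,"jaw": 0}])

```text
time: 7.25
tool_pos: [525.3, 262.6, 213.6]
ee_rot: [[-0.74, 0.673, -0.0], [0.673, 0.74, -0.0], [0.0, -0.0, -1.0]]
ft_force: [-0.1, -0.0, -2.3]
finger_gap: 11.8
gripper_force: 22.0
```

```bash
python3 st.py
```

```text
7.25 [525.3 262.6 213.6] F [-0.1 -0.  -2.3] Fz tool [ 0.  -0.1  2.3] M [ 0.091 -0.161 -0.2  ] gap 11.8 grip 22.0 yaw 137.73 q6 -0.41
```

Request:
send_rows(commands=[{"x": 0,"y": 0,"z": 0,"wx": 0,"wy": 0,"wz": -0.015,"jaw": 0},{"x": 0,"y": 0,"z": 0,"wx": 0,"wy": 0,"wz": -0.03,"jaw": 0},{"x": 0,"y": 0,"z": 0,"wx": 0,"wy": 0,"wz": -0.045,"jaw": 0},{"x": 0,"y": 0,"z": 0,"wx": 0,"wy": 0,"wz": -0.06,"jaw": 0},{"x": 0,"y": 0,"z": 0,"wx": 0,"wy": 0,"wz": -0.075,"jaw": 0}])

```text
time: 7.88
tool_pos: [525.4, 262.6, 213.6]
ee_rot: [[-0.788, 0.615, -0.0], [0.615, 0.788, -0.0], [0.0, -0.0, -1.0]]
ft_force: [1.2, 1.2, -4.7]
finger_gap: 12.0
gripper_force: 22.0
```

```bash
python3 st.py
```

```text
7.88 [525.4 262.6 213.6] F [ 1.2  1.2 -4.7] Fz tool [-0.3  1.7  4.7] M [ 0.218 -0.231 -0.249] gap 12.0 grip 22.0 yaw 142.02 q6 -0.48
```

Request:
send_rows(commands=[{"x": 0,"y": 0,"z": 0.0002,"wx": 0,"wy": 0,"wz": -0.012,"jaw": 0},{"x": 0,"y": 0,"z": 0.0002,"wx": 0,"wy": 0,"wz": -0.024,"jaw": 0},{"x": 0,"y": 0,"z": 0.0002,"wx": 0,"wy": 0,"wz": -0.036,"jaw": 0},{"x": 0,"y": 0,"z": 0.0002,"wx": 0,"wy": 0,"wz": -0.048,"jaw": 0}])

```text
time: 8.38
tool_pos: [525.5, 262.6, 213.6]
ee_rot: [[-0.817, 0.577, 0.0], [0.577, 0.817, 0.0], [-0.0, 0.0, -1.0]]
ft_force: [-0.0, 0.7, -1.1]
finger_gap: 11.8
gripper_force: 22.0
```

```bash
python3 st.py
```

```text
8.38 [525.5 262.6 213.6] F [-0.   0.7 -1.1] Fz tool [0.5 0.6 1.1] M [ 0.075 -0.03  -0.231] gap 11.8 grip 22.0 yaw 144.76 q6 -0.53
```

Request:
send_rows(commands=[{"x": 0,"y": 0,"z": 0,"wx": 0,"wy": 0,"wz": -0.015,"jaw": 0},{"x": 0,"y": 0,"z": 0,"wx": 0,"wy": 0,"wz": -0.03,"jaw": 0},{"x": 0,"y": 0,"z": 0,"wx": 0,"wy": 0,"wz": -0.045,"jaw": 0},{"x": 0,"y": 0,"z": 0,"wx": 0,"wy": 0,"wz": -0.06,"jaw": 0},{"x": 0,"y": 0,"z": 0,"wx": 0,"wy": 0,"wz": -0.075,"jaw": 0}])

```text
time: 9.0
tool_pos: [525.6, 262.7, 213.6]
ee_rot: [[-0.858, 0.514, 0.0], [0.514, 0.858, 0.0], [-0.0, 0.0, -1.0]]
ft_force: [0.8, 1.1, -1.4]
finger_gap: 12.0
gripper_force: 22.0
```

```bash
python3 st.py
```

```text
9.0 [525.6 262.7 213.6] F [ 0.8  1.1 -1.4] Fz tool [-0.1  1.3  1.4] M [ 0.243 -0.256 -0.142] gap 12.0 grip 22.0 yaw 149.07 q6 -0.61
```

Request:
send_rows(commands=[{"x": 0,"y": 0,"z": 0,"wx": 0,"wy": 0,"wz": -0.015,"jaw": 0},{"x": 0,"y": 0,"z": 0,"wx": 0,"wy": 0,"wz": -0.03,"jaw": 0},{"x": 0,"y": 0,"z": 0,"wx": 0,"wy": 0,"wz": -0.045,"jaw": 0},{"x": 0,"y": 0,"z": 0,"wx": 0,"wy": 0,"wz": -0.06,"jaw": 0}])

```text
time: 9.5
tool_pos: [525.6, 262.7, 213.6]
ee_rot: [[-0.887, 0.462, 0.0], [0.462, 0.887, 0.0], [-0.0, 0.001, -1.0]]
ft_force: [2.1, 1.3, -1.7]
finger_gap: 11.9
gripper_force: 22.1
```

```bash
python3 st.py
```

```text
9.5 [525.6 262.7 213.6] F [ 2.1  1.3 -1.7] Fz tool [-1.3  2.1  1.7] M [ 0.373 -0.678 -0.663] gap 11.9 grip 22.1 yaw 152.49 q6 -0.67
```

Torque jumped to 0.66 N m, so the stop is reached after about 38°. Holding here.

Request:
send_rows(commands=[{"x": 0,"y": 0,"z": 0,"wx": 0,"wy": 0,"wz": 0,"jaw": 0},{"x": 0,"y": 0,"z": 0,"wx": 0,"wy": 0,"wz": 0,"jaw": 0},{"x": 0,"y": 0,"z": 0,"wx": 0,"wy": 0,"wz": 0,"jaw": 0},{"x": 0,"y": 0,"z": 0,"wx": 0,"wy": 0,"wz": 0,"jaw": 0},{"x": 0,"y": 0,"z": 0,"wx": 0,"wy": 0,"wz": 0,"jaw": 0}])

```text
time: 10.12
tool_pos: [525.6, 262.7, 213.6]
ee_rot: [[-0.887, 0.463, 0.0], [0.463, 0.887, 0.0], [-0.0, 0.0, -1.0]]
ft_force: [4.2, 2.7, -2.3]
finger_gap: 11.8
gripper_force: 22.1
```

```bash
python3 st.py
```

```text
10.12 [525.6 262.7 213.6] F [ 4.2  2.7 -2.3] Fz tool [-2.5  4.3  2.3] M [ 0.551 -0.954 -0.588] gap 11.8 grip 22.1 yaw 152.45 q6 -0.67
```

Steady at 0.59 N m. Holding on for about 2 s more.

Request:
send_rows(commands=[{"x": 0,"y": 0,"z": 0,"wx": 0,"wy": 0,"wz": 0,"jaw": 0},{"x": 0,"y": 0,"z": 0,"wx": 0,"wy": 0,"wz": 0,"jaw": 0},{"x": 0,"y": 0,"z": 0,"wx": 0,"wy": 0,"wz": 0,"jaw": 0},{"x": 0,"y": 0,"z": 0,"wx": 0,"wy": 0,"wz": 0,"jaw": 0},{"x": 0,"y": 0,"z": 0,"wx": 0,"wy": 0,"wz": 0,"jaw": 0}])

```text
time: 10.75
tool_pos: [525.6, 262.7, 213.6]
ee_rot: [[-0.887, 0.463, 0.0], [0.463, 0.887, 0.0], [-0.0, 0.0, -1.0]]
ft_force: [3.6, 3.4, -1.9]
finger_gap: 11.8
gripper_force: 22.1
```

Request:
send_rows(commands=[{"x": 0,"y": 0,"z": 0,"wx": 0,"wy": 0,"wz": 0,"jaw": 0},{"x": 0,"y": 0,"z": 0,"wx": 0,"wy": 0,"wz": 0,"jaw": 0},{"x": 0,"y": 0,"z": 0,"wx": 0,"wy": 0,"wz": 0,"jaw": 0},{"x": 0,"y": 0,"z": 0,"wx": 0,"wy": 0,"wz": 0,"jaw": 0},{"x": 0,"y": 0,"z": 0,"wx": 0,"wy": 0,"wz": 0,"jaw": 0}])

```text
time: 11.38
tool_pos: [525.6, 262.7, 213.6]
ee_rot: [[-0.887, 0.463, 0.0], [0.463, 0.887, 0.0], [-0.0, 0.0, -1.0]]
ft_force: [3.8, 3.4, -1.5]
finger_gap: 12.1
gripper_force: 22.1
```

Request:
send_rows(commands=[{"x": 0,"y": 0,"z": 0,"wx": 0,"wy": 0,"wz": 0,"jaw": 0},{"x": 0,"y": 0,"z": 0,"wx": 0,"wy": 0,"wz": 0,"jaw": 0},{"x": 0,"y": 0,"z": 0,"wx": 0,"wy": 0,"wz": 0,"jaw": 0},{"x": 0,"y": 0,"z": 0,"wx": 0,"wy": 0,"wz": 0,"jaw": 0},{"x": 0,"y": 0,"z": 0,"wx": 0,"wy": 0,"wz": 0,"jaw": 0}])

```text
time: 12.0
tool_pos: [525.6, 262.7, 213.6]
ee_rot: [[-0.887, 0.462, 0.0], [0.462, 0.887, 0.0], [-0.0, 0.0, -1.0]]
ft_force: [3.4, 2.9, -1.3]
finger_gap: 11.6
gripper_force: 22.1
```

```bash
python3 st.py
```

```text
12.0 [525.6 262.7 213.6] F [ 3.4  2.9 -1.3] Fz tool [-1.7  4.1  1.3] M [ 0.6   -0.964 -0.626] gap 11.6 grip 22.1 yaw 152.45 q6 -0.67
```

Vented for 2.5 s. Backing off about 1.5°, raising the grip and pressing down about 5 mm.

Request:
send_rows(commands=[{"x": 0,"y": 0,"z": 0,"wx": 0,"wy": 0,"wz": 0.015,"jaw": 0},{"x": 0,"y": 0,"z": 0,"wx": 0,"wy": 0,"wz": 0.03,"jaw": 0},{"x": 0,"y": 0,"z": 0,"wx": 0,"wy": 0,"wz": 0.03,"jaw": 0}], squeeze=45)

```text
time: 12.38
tool_pos: [525.6, 262.7, 213.6]
ee_rot: [[-0.873, 0.488, 0.0], [0.488, 0.873, -0.0], [-0.0, 0.0, -1.0]]
ft_force: [4.5, 2.7, -0.7]
finger_gap: 11.8
gripper_force: 45.0
```

Request:
send_rows(commands=[{"x": 0,"y": 0,"z": 0.001,"wx": 0,"wy": 0,"wz": 0,"jaw": 0},{"x": 0,"y": 0,"z": 0.002,"wx": 0,"wy": 0,"wz": 0,"jaw": 0},{"x": 0,"y": 0,"z": 0.003,"wx": 0,"wy": 0,"wz": 0,"jaw": 0},{"x": 0,"y": 0,"z": 0.003,"wx": 0,"wy": 0,"wz": 0,"jaw": 0}])

```text
time: 12.88
tool_pos: [525.7, 262.7, 211.5]
ee_rot: [[-0.873, 0.488, 0.0], [0.488, 0.873, 0.0], [-0.0, 0.0, -1.0]]
ft_force: [-0.4, 0.4, 10.3]
finger_gap: 11.7
gripper_force: 45.0
```

```bash
python3 st.py
```

```text
12.88 [525.7 262.7 211.5] F [-0.4  0.4 10.3] Fz tool [  0.5   0.2 -10.3] M [ 0.089 -0.01   0.078] gap 11.7 grip 45.0 yaw 150.77 q6 -0.64
```

Request:
send_rows(commands=[{"x": 0,"y": 0,"z": 0.001,"wx": 0,"wy": 0,"wz": 0,"jaw": 0},{"x": 0,"y": 0,"z": 0.002,"wx": 0,"wy": 0,"wz": 0,"jaw": 0},{"x": 0,"y": 0,"z": 0.003,"wx": 0,"wy": 0,"wz": 0,"jaw": 0},{"x": 0,"y": 0,"z": 0.0034,"wx": 0,"wy": 0,"wz": 0,"jaw": 0},{"x": 0,"y": 0,"z": 0.0034,"wx": 0,"wy": 0,"wz": 0,"jaw": 0}])

```text
time: 13.5
tool_pos: [525.7, 262.7, 208.3]
ee_rot: [[-0.873, 0.488, 0.0], [0.488, 0.873, 0.0], [-0.0, 0.0, -1.0]]
ft_force: [-1.7, -0.3, 13.8]
finger_gap: 11.6
gripper_force: 45.0
```

```bash
python3 st.py
```

```text
13.5 [525.7 262.7 208.3] F [-1.7 -0.3 13.8] Fz tool [  1.3  -1.1 -13.8] M [-0.026  0.262  0.019] gap 11.6 grip 45.0 yaw 150.78 q6 -0.64
```

Request:
send_rows(commands=[{"x": 0,"y": 0,"z": 0,"wx": 0,"wy": 0,"wz": -0.015,"jaw": 0},{"x": 0,"y": 0,"z": 0,"wx": 0,"wy": 0,"wz": -0.025,"jaw": 0},{"x": 0,"y": 0,"z": 0,"wx": 0,"wy": 0,"wz": -0.035,"jaw": 0},{"x": 0,"y": 0,"z": 0,"wx": 0,"wy": 0,"wz": -0.045,"jaw": 0}])

```text
time: 14.0
tool_pos: [525.8, 262.8, 208.4]
ee_rot: [[-0.894, 0.448, 0.001], [0.448, 0.894, 0.0], [-0.001, 0.001, -1.0]]
ft_force: [-2.3, 0.5, 14.8]
finger_gap: 11.7
gripper_force: 45.0
```

```bash
python3 st.py
```

```text
14.0 [525.8 262.8 208.4] F [-2.3  0.5 14.8] Fz tool [  2.3  -0.6 -14.8] M [ 0.079  0.193 -0.076] gap 11.7 grip 45.0 yaw 153.36 q6 -0.68
```

Torque is low past the stop angle, so the lugs are passing under the teeth. Turning on.

Request:
send_rows(commands=[{"x": 0,"y": 0,"z": 0,"wx": 0,"wy": 0,"wz": -0.02,"jaw": 0},{"x": 0,"y": 0,"z": 0,"wx": 0,"wy": 0,"wz": -0.04,"jaw": 0},{"x": 0,"y": 0,"z": 0,"wx": 0,"wy": 0,"wz": -0.06,"jaw": 0},{"x": 0,"y": 0,"z": 0,"wx": 0,"wy": 0,"wz": -0.08,"jaw": 0}])

```text
time: 14.5
tool_pos: [525.9, 262.9, 208.5]
ee_rot: [[-0.927, 0.375, 0.001], [0.375, 0.927, 0.0], [-0.001, 0.001, -1.0]]
ft_force: [-1.3, 0.9, 14.3]
finger_gap: 11.8
gripper_force: 45.0
```

```bash
python3 st.py
```

```text
14.5 [525.9 262.9 208.5] F [-1.3  0.9 14.3] Fz tool [  1.5   0.3 -14.3] M [ 0.135  0.044 -0.1  ] gap 11.8 grip 45.0 yaw 157.96 q6 -0.76
```

Request:
send_rows(commands=[{"x": 0,"y": 0,"z": 0.0002,"wx": 0,"wy": 0,"wz": -0.04,"jaw": 0},{"x": 0,"y": 0,"z": 0.0002,"wx": 0,"wy": 0,"wz": -0.08,"jaw": 0},{"x": 0,"y": 0,"z": 0.0002,"wx": 0,"wy": 0,"wz": -0.12,"jaw": 0},{"x": 0,"y": 0,"z": 0.0002,"wx": 0,"wy": 0,"wz": -0.16,"jaw": 0},{"x": 0,"y": 0,"z": 0.0002,"wx": 0,"wy": 0,"wz": -0.2,"jaw": 0}])

```text
time: 15.12
tool_pos: [526.1, 262.9, 208.4]
ee_rot: [[-0.983, 0.183, 0.001], [0.183, 0.983, 0.001], [-0.001, 0.001, -1.0]]
ft_force: [-0.3, 0.9, 14.0]
finger_gap: 12.0
gripper_force: 45.0
```

```bash
python3 st.py
```

```text
15.12 [526.1 262.9 208.4] F [-0.3  0.9 14. ] Fz tool [  0.4   0.9 -14. ] M [ 0.325 -0.104 -0.082] gap 12.0 grip 45.0 yaw 169.46 q6 -0.96
```

Request:
send_rows(commands=[{"x": 0,"y": 0,"z": 0,"wx": 0,"wy": 0,"wz": -0.05,"jaw": 0},{"x": 0,"y": 0,"z": 0,"wx": 0,"wy": 0,"wz": -0.1,"jaw": 0},{"x": 0,"y": 0,"z": 0,"wx": 0,"wy": 0,"wz": -0.15,"jaw": 0},{"x": 0,"y": 0,"z": 0,"wx": 0,"wy": 0,"wz": -0.2,"jaw": 0},{"x": 0,"y": 0,"z": 0,"wx": 0,"wy": 0,"wz": -0.25,"jaw": 0}])

```text
time: 15.75
tool_pos: [526.1, 263.0, 208.4]
ee_rot: [[-0.998, -0.066, 0.001], [-0.066, 0.998, 0.001], [-0.001, 0.001, -1.0]]
ft_force: [-0.1, 0.8, 14.0]
finger_gap: 11.5
gripper_force: 45.0
```

```bash
python3 st.py
```

```text
15.75 [526.1 263.  208.4] F [-0.1  0.8 14. ] Fz tool [ -0.    0.8 -14. ] M [ 0.377 -0.136 -0.111] gap 11.5 grip 45.0 yaw -176.2 q6 -1.21
```

At 183.8°, with about 9.5° to the end stop. Going slower.

Request:
send_rows(commands=[{"x": 0,"y": 0,"z": 0,"wx": 0,"wy": 0,"wz": -0.03,"jaw": 0},{"x": 0,"y": 0,"z": 0,"wx": 0,"wy": 0,"wz": -0.06,"jaw": 0},{"x": 0,"y": 0,"z": 0,"wx": 0,"wy": 0,"wz": -0.09,"jaw": 0},{"x": 0,"y": 0,"z": 0,"wx": 0,"wy": 0,"wz": -0.12,"jaw": 0},{"x": 0,"y": 0,"z": 0,"wx": 0,"wy": 0,"wz": -0.135,"jaw": 0}], squeeze=35)

```text
time: 16.38
tool_pos: [526.2, 263.1, 208.5]
ee_rot: [[-0.98, -0.199, 0.002], [-0.199, 0.98, 0.001], [-0.002, 0.001, -1.0]]
ft_force: [0.4, 2.4, 13.7]
finger_gap: 12.0
gripper_force: 35.0
```

```bash
python3 st.py
```

```text
16.38 [526.2 263.1 208.5] F [ 0.4  2.4 13.7] Fz tool [ -0.9   2.3 -13.7] M [ 0.45  -0.159 -0.234] gap 12.0 grip 35.0 yaw -168.52 q6 -1.35
```

Request:
send_rows(commands=[{"x": 0,"y": 0,"z": 0,"wx": 0,"wy": 0,"wz": -0.012,"jaw": 0},{"x": 0,"y": 0,"z": 0,"wx": 0,"wy": 0,"wz": -0.024,"jaw": 0},{"x": 0,"y": 0,"z": 0,"wx": 0,"wy": 0,"wz": -0.036,"jaw": 0}])

```text
time: 16.75
tool_pos: [526.3, 263.2, 208.5]
ee_rot: [[-0.972, -0.233, 0.002], [-0.233, 0.972, 0.001], [-0.002, 0.001, -1.0]]
ft_force: [1.3, 2.3, 13.2]
finger_gap: 11.5
gripper_force: 35.1
```

```bash
python3 st.py
```

```text
16.75 [526.3 263.2 208.5] F [ 1.3  2.3 13.2] Fz tool [ -1.8   2.  -13.2] M [ 0.7   -0.245 -0.752] gap 11.5 grip 35.1 yaw -166.52 q6 -1.38
```

The end stop is felt at 193.5° (0.75 N m). Easing the turn a little and letting the cap up.

Request:
send_rows(commands=[{"x": 0,"y": 0,"z": -0.001,"wx": 0,"wy": 0,"wz": 0.006,"jaw": 0},{"x": 0,"y": 0,"z": -0.0035,"wx": 0,"wy": 0,"wz": 0.006,"jaw": 0},{"x": 0,"y": 0,"z": -0.006,"wx": 0,"wy": 0,"wz": 0.006,"jaw": 0},{"x": 0,"y": 0,"z": -0.009,"wx": 0,"wy": 0,"wz": 0.006,"jaw": 0},{"x": 0,"y": 0,"z": -0.012,"wx": 0,"wy": 0,"wz": 0.006,"jaw": 0}])

```text
time: 17.38
tool_pos: [525.9, 262.9, 219.4]
ee_rot: [[-0.974, -0.228, 0.001], [-0.228, 0.974, 0.001], [-0.001, 0.0, -1.0]]
ft_force: [4.0, 3.5, -0.5]
finger_gap: 11.9
gripper_force: 35.0
```

```bash
python3 st.py
```

```text
17.38 [525.9 262.9 219.4] F [ 4.   3.5 -0.5] Fz tool [-4.7  2.5  0.5] M [ 0.785 -0.981  0.004] gap 11.9 grip 35.0 yaw -166.84 q6 -1.38
```

Request:
send_rows(commands=[{"x": 0,"y": 0,"z": -0.012,"wx": 0,"wy": 0,"wz": 0,"jaw": 0},{"x": 0,"y": 0,"z": -0.024,"wx": 0,"wy": 0,"wz": 0,"jaw": 0},{"x": 0,"y": 0,"z": -0.036,"wx": 0,"wy": 0,"wz": 0,"jaw": 0},{"x": 0,"y": 0,"z": -0.055,"wx": 0,"wy": 0,"wz": 0,"jaw": 0},{"x": 0,"y": 0,"z": -0.075,"wx": 0,"wy": 0,"wz": 0,"jaw": 0}])

```text
time: 18.0
tool_pos: [525.4, 262.6, 295.4]
ee_rot: [[-0.974, -0.227, 0.0], [-0.227, 0.974, -0.0], [-0.0, -0.0, -1.0]]
ft_force: [0.3, -0.4, -1.8]
finger_gap: 11.6
gripper_force: 35.0
```

Request:
send_rows(commands=[{"x": 0,"y": 0,"z": 0,"wx": 0,"wy": 0,"wz": 0,"jaw": 0},{"x": 0,"y": 0,"z": 0,"wx": 0,"wy": 0,"wz": 0,"jaw": 0}])

```text
time: 18.25
tool_pos: [525.3, 262.5, 293.7]
ee_rot: [[-0.974, -0.227, -0.0], [-0.227, 0.974, -0.0], [0.0, -0.0, -1.0]]
ft_force: [0.1, -0.8, -1.7]
finger_gap: 11.7
gripper_force: 35.0
```

```bash
python3 st.py; python3 - <<'E'
from h import *
a=capture('side')
cv2.imwrite('pics/lift.png',a[100:340,180:440].repeat(2,0).repeat(2,1))
for y in(2.09,1.2,-0.4):print(go(514,-244,290,y))
E
```

```text
18.25 [525.3 262.5 293.7] F [ 0.1 -0.8 -1.7] Fz tool [ 0.1 -0.8  1.7] M [ 0.111 -0.08  -0.024] gap 11.7 grip 35.0 yaw -166.87 q6 -1.38
(array([ 0.1259, -0.4907,  0.0035]), array([-7.0000e-04, -7.0000e-04,  1.2808e+00]))
(array([ 0.1259, -0.4907,  0.0035]), array([-1.1000e-03, -3.0000e-04,  2.1708e+00]))
(array([ 0.1259, -0.4907,  0.0035]), array([ 1.1000e-03, -6.0000e-04, -2.5124e+00]))
```

View pics/lift.png

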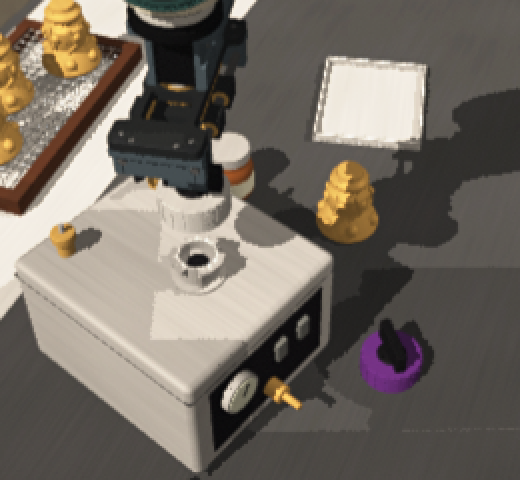

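The picture shows the cap lifted at (195,205), the bare neck at (198,265), and the casting (347,200), jar (235,165) and tray (370,100) undisturbed. Carrying it over to the tray.

Request:
send_rows(commands=[{"x": 0.008,"y": -0.03,"z": 0,"wx": 0,"wy": 0,"wz": 0,"jaw": 0},{"x": 0.02,"y": -0.08,"z": 0,"wx": 0,"wy": 0,"wz": 0,"jaw": 0},{"x": 0.033,"y": -0.13,"z": 0,"wx": 0,"wy": 0,"wz": 0,"jaw": 0},{"x": 0.046,"y": -0.18,"z": 0,"wx": 0,"wy": 0,"wz": 0,"jaw": 0},{"x": 0.059,"y": -0.23,"z": 0,"wx": 0,"wy": 0,"wz": 0,"jaw": 0}])

```text
time: 18.92
tool_pos: [519.7, 23.7, 293.3]
ee_rot: [[-0.974, -0.227, -0.001], [-0.227, 0.974, -0.0], [0.001, 0.0, -1.0]]
ft_force: [1.4, -0.4, -1.5]
finger_gap: 11.9
gripper_force: 35.0
```

Request:
send_rows(commands=[{"x": 0.013,"y": -0.05,"z": 0,"wx": 0,"wy": 0,"wz": 0,"jaw": 0},{"x": 0.026,"y": -0.1,"z": 0,"wx": 0,"wy": 0,"wz": 0,"jaw": 0},{"x": 0.039,"y": -0.15,"z": 0,"wx": 0,"wy": 0,"wz": 0,"jaw": 0},{"x": 0.052,"y": -0.2,"z": 0,"wx": 0,"wy": 0,"wz": 0,"jaw": 0},{"x": 0.064,"y": -0.24,"z": 0,"wx": 0,"wy": 0,"wz": 0,"jaw": 0}])

```text
time: 19.55
tool_pos: [511.8, -224.8, 293.2]
ee_rot: [[-0.974, -0.227, -0.001], [-0.227, 0.974, 0.0], [0.001, 0.001, -1.0]]
ft_force: [0.7, 0.5, -2.5]
finger_gap: 11.9
gripper_force: 35.0
```

Request:
send_rows(commands=[{"x": 0.002,"y": -0.015,"z": 0.01,"wx": 0,"wy": 0,"wz": 0,"jaw": 0},{"x": 0.003,"y": -0.02,"z": 0.03,"wx": 0,"wy": 0,"wz": 0,"jaw": 0},{"x": 0.003,"y": -0.02,"z": 0.06,"wx": 0,"wy": 0,"wz": 0,"jaw": 0},{"x": 0.003,"y": -0.02,"z": 0.09,"wx": 0,"wy": 0,"wz": 0,"jaw": 0}])

```text
time: 20.05
tool_pos: [513.6, -241.7, 201.5]
ee_rot: [[-0.974, -0.228, -0.001], [-0.228, 0.974, 0.001], [0.001, 0.001, -1.0]]
ft_force: [-0.4, 0.1, -1.6]
finger_gap: 12.0
gripper_force: 35.0
```

```bash
python3 st.py; python3 - <<'E'
from h import *
print(go(514,-244,60,np.radians(-166.87)))
E
```

```text
20.05 [ 513.6 -241.7  201.5] F [-0.4  0.1 -1.6] Fz tool [0.4 0.2 1.6] M [ 0.129 -0.126 -0.033] gap 12.0 grip 35.0 yaw -166.81 q6 -2.28
(array([ 0.    , -0.0025,  0.1415]), array([ 0.0011, -0.001 ,  0.001 ]))
```

Request:
send_rows(commands=[{"x": 0,"y": -0.002,"z": 0.03,"wx": 0,"wy": 0,"wz": 0,"jaw": 0},{"x": 0,"y": -0.002,"z": 0.065,"wx": 0,"wy": 0,"wz": 0,"jaw": 0},{"x": 0,"y": -0.002,"z": 0.1,"wx": 0,"wy": 0,"wz": 0,"jaw": 0},{"x": 0,"y": -0.002,"z": 0.13,"wx": 0,"wy": 0,"wz": 0,"jaw": 0},{"x": 0,"y": -0.002,"z": 0.143,"wx": 0,"wy": 0,"wz": 0,"jaw": 0}])

```text
time: 20.68
tool_pos: [513.2, -243.3, 58.3]
ee_rot: [[-0.974, -0.228, -0.003], [-0.228, 0.974, 0.002], [0.003, 0.002, -1.0]]
ft_force: [-0.4, 0.0, -1.7]
finger_gap: 11.8
gripper_force: 35.0
```

Request:
send_rows(commands=[{"x": 0,"y": 0,"z": 0.004,"wx": 0,"wy": 0,"wz": 0,"jaw": 0},{"x": 0,"y": 0,"z": 0.008,"wx": 0,"wy": 0,"wz": 0,"jaw": 0},{"x": 0,"y": 0,"z": 0.011,"wx": 0,"wy": 0,"wz": 0,"jaw": 0},{"x": 0,"y": 0,"z": 0.011,"wx": 0,"wy": 0,"wz": 0,"jaw": 0}], squeeze=15)

```text
time: 21.18
tool_pos: [514.7, -245.3, 50.3]
ee_rot: [[-0.974, -0.227, 0.0], [-0.227, 0.974, -0.0], [-0.0, -0.0, -1.0]]
ft_force: [-0.3, 0.1, -2.7]
finger_gap: 12.3
gripper_force: 15.0
```

```bash
python3 st.py; python3 - <<'E'
from h import *
a=capture('side')
cv2.imwrite('pics/place.png',cv2.resize(a[80:240,300:440],None,fx=3.5,fy=3.5,interpolation=cv2.INTER_CUBIC))
E
```

```text
21.18 [ 514.7 -245.3   50.3] F [-0.3  0.1 -2.7] Fz tool [0.3 0.2 2.7] M [ 0.11  -0.136 -0.038] gap 12.3 grip 15.0 yaw -166.87 q6 -2.29
```

View pics/place.png

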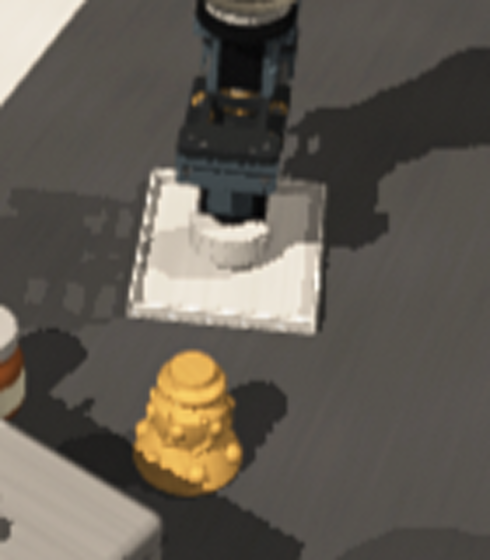

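The picture shows the cap held just above the tray floor, near the middle at (230,245). Lowering slowly.

Request:
send_rows(commands=[{"x": 0,"y": 0,"z": 0.002,"wx": 0,"wy": 0,"wz": 0,"jaw": 0},{"x": 0,"y": 0,"z": 0.004,"wx": 0,"wy": 0,"wz": 0,"jaw": 0},{"x": 0,"y": 0,"z": 0.006,"wx": 0,"wy": 0,"wz": 0,"jaw": 0},{"x": 0,"y": 0,"z": 0.008,"wx": 0,"wy": 0,"wz": 0,"jaw": 0},{"x": 0,"y": 0,"z": 0.008,"wx": 0,"wy": 0,"wz": 0,"jaw": 0}], squeeze=10)

```text
time: 21.85
tool_pos: [514.4, -245.1, 41.7]
ee_rot: [[-0.974, -0.227, -0.0], [-0.227, 0.974, 0.0], [0.0, 0.0, -1.0]]
ft_force: [0.2, -0.3, -2.0]
finger_gap: 12.4
gripper_force: 10.0
```

Request:
send_rows(commands=[{"x": 0,"y": 0,"z": 0.0005,"wx": 0,"wy": 0,"wz": 0,"jaw": 0},{"x": 0,"y": 0,"z": 0.001,"wx": 0,"wy": 0,"wz": 0,"jaw": 0},{"x": 0,"y": 0,"z": 0.0015,"wx": 0,"wy": 0,"wz": 0,"jaw": 0},{"x": 0,"y": 0,"z": 0.0015,"wx": 0,"wy": 0,"wz": 0,"jaw": 0}])

```text
time: 22.35
tool_pos: [514.5, -245.1, 40.4]
ee_rot: [[-0.974, -0.227, -0.0], [-0.227, 0.974, 0.0], [0.0, 0.0, -1.0]]
ft_force: [-0.7, -0.4, -2.3]
finger_gap: 12.0
gripper_force: 10.0
```

```bash
python3 st.py
```

```text
22.35 [ 514.5 -245.1   40.4] F [-0.7 -0.4 -2.3] Fz tool [ 0.8 -0.2  2.3] M [ 0.136 -0.155  0.012] gap 12.0 grip 10.0 yaw -166.87 q6 -2.29
```

Request:
send_rows(commands=[{"x": 0,"y": 0,"z": 0.0004,"wx": 0,"wy": 0,"wz": 0,"jaw": 0},{"x": 0,"y": 0,"z": 0.0008,"wx": 0,"wy": 0,"wz": 0,"jaw": 0},{"x": 0,"y": 0,"z": 0.0012,"wx": 0,"wy": 0,"wz": 0,"jaw": 0},{"x": 0,"y": 0,"z": 0.0012,"wx": 0,"wy": 0,"wz": 0,"jaw": 0}])

```text
time: 22.85
tool_pos: [514.6, -245.2, 39.4]
ee_rot: [[-0.974, -0.227, 0.0], [-0.227, 0.974, -0.0], [-0.0, -0.0, -1.0]]
ft_force: [-1.8, 0.8, 1.8]
finger_gap: 11.7
gripper_force: 10.0
```

```bash
python3 st.py
```

```text
22.85 [ 514.6 -245.2   39.4] F [-1.8  0.8  1.8] Fz tool [ 1.6  1.2 -1.8] M [0.174 0.127 0.019] gap 11.7 grip 10.0 yaw -166.87 q6 -2.29
```

Contact: the weight is off the hand, +1.8 N. Opening and rising.

Request:
send_rows(commands=[{"x": 0,"y": 0,"z": 0,"wx": 0,"wy": 0,"wz": 0,"jaw": 20},{"x": 0,"y": 0,"z": 0,"wx": 0,"wy": 0,"wz": 0,"jaw": 35},{"x": 0,"y": 0,"z": 0,"wx": 0,"wy": 0,"wz": 0,"jaw": 50},{"x": 0,"y": 0,"z": 0,"wx": 0,"wy": 0,"wz": 0,"jaw": 50},{"x": 0,"y": 0,"z": -0.005,"wx": 0,"wy": 0,"wz": 0,"jaw": 50}])

```text
time: 23.48
tool_pos: [514.3, -245.0, 44.1]
ee_rot: [[-0.974, -0.227, -0.001], [-0.227, 0.974, 0.0], [0.0, 0.0, -1.0]]
ft_force: [-0.2, 0.6, -0.4]
finger_gap: 45.8
gripper_force: 0.0
```

Request:
send_rows(commands=[{"x": 0,"y": 0,"z": -0.02,"wx": 0,"wy": 0,"wz": 0,"jaw": 50},{"x": 0,"y": 0,"z": -0.05,"wx": 0,"wy": 0,"wz": 0,"jaw": 50},{"x": 0,"y": 0,"z": -0.09,"wx": 0,"wy": 0,"wz": 0,"jaw": 50},{"x": 0,"y": 0,"z": -0.13,"wx": 0,"wy": 0,"wz": 0,"jaw": 50},{"x": 0,"y": 0,"z": -0.13,"wx": 0,"wy": 0,"wz": 0,"jaw": 50}])

```text
time: 24.1
tool_pos: [516.3, -246.0, 178.6]
ee_rot: [[-0.974, -0.227, 0.006], [-0.227, 0.974, -0.003], [-0.005, -0.004, -1.0]]
ft_force: [-0.5, 0.9, 0.6]
finger_gap: 45.3
gripper_force: 0.0
```

```bash
python3 st.py; python3 - <<'E'
from h import *
a=capture('side')
cv2.imwrite('pics/end.png',cv2.resize(a[80:240,280:440],None,fx=3.5,fy=3.5,interpolation=cv2.INTER_CUBIC))
E
```

```text
24.1 [ 516.3 -246.   178.6] F [-0.5  0.9  0.6] Fz tool [ 0.3  1.  -0.6] M [ 0.103 -0.145 -0.063] gap 45.3 grip 0.0 yaw -166.86 q6 -2.29
```

View pics/end.png

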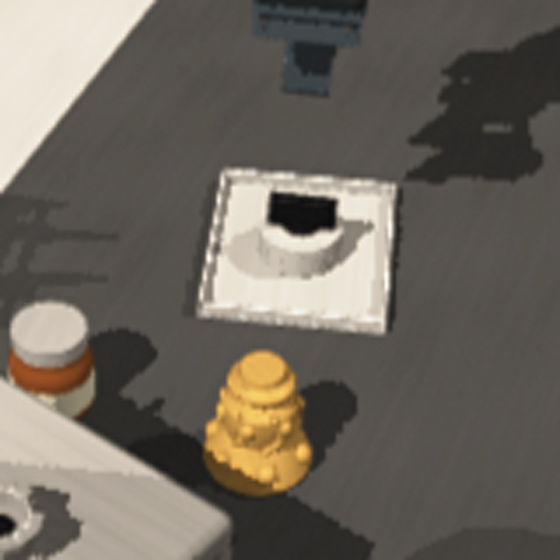

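The cap stands upright in the middle of the tray at (302,240), with the hand clear above it at (310,60). The casting (260,430) and jar (50,355) are where they were.

```bash
python3 -c "
from station import *
print(finish_job())"
```

```text
the job is handed in; nothing more can be done
None
```

The job is handed in, with no verdict returned: the cap was vented against its first stop for about 2.5 s, opened, lifted off and set upright in the drip tray, with the casting and jar where they were.

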